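# Quick spin in the microcentrifuge

## Robot

A 6-joint arm with a two-finger parallel gripper is mounted at the origin on the work surface. World frame = base frame: x ahead of the robot, y to its left, z up, the work surface at z = 0. Lengths are in m, angles in rad, forces in N, time in s.
With the tool pointing down it reaches from about 0.375 to 0.9 m from the base axis. Payload 3.1 kg.
Tool frame: the origin (TCP) lies at the very end of the fingers, on their centre line; the grasp point (between the pads) lies 19 mm behind it; x points along the fingers, y is the direction in which the jaws open and shut, and the axes are right-handed (so a half turn about x gives the same grasp; the last joint's range is limited). The gripper opens to 85 mm and grips with 20 to 120 N. Pads are 22 mm wide; open, the fingers measure 114 mm over their backs; the gripper's body (76 mm by 85 mm) begins 54 mm behind the grasp point. The pads swing forward as they close: fully open they stand 13 mm farther back than shut.
Start: joints at [-1.506, 0.527, 1.433, -0, 1.181, -0.178], TCP at [0.151, -0.606, 0.231] pointing down, gripper open.
Joint ranges: [-3.08, 3.08], [-0.75, 2.2], [0.22, 2.44], [-1.43, 4.57], [0, 2.65], [-2.85, 2.85]. Speed limits (rad/s): [2.79, 2.79, 3.14, 3.14, 3.14, 3.14].

## Interface

Orientations are given as a unit quaternion [x, y, z, w].
In Python, from bench import env, optics gives the robot as it stands. The module is installed in compiled form; this text tells all that it offers.
- The arm moves only by the tool send_rows, never from a script. Its argument "moves" is a list of rows, each an object of numbers: "claw": the closure, from 0 (fully open) to 1 (shut); "tx", "ty", "tz": the shift along the world's x, y, z in m; "ax", "ay", "az": the turn, a rotation vector about the world's x, y, z in degrees. In form: [{"claw": .., "tx": .., "ty": .., "tz": .., "ax": .., "ay": .., "az": ..}, ...]. A call has 1 to 12 rows; each row shifts and turns the pose as measured when the row begins; what a row does not reach is not made up. A row lasts 1/8 s, in which the tool goes at most 62.5 mm and 10.7 degrees, less where a joint would pass 70% of its speed; a pose out of reach is approached as far as the arm can. A call is refused whole if a number of a shift passes 0.0625 or a number of a turn 10.7, either way. A call with a gripper value outside its range is refused whole. The fingers move at their own pace and stop on an object; the grip force is fixed at half the most. Time passes only in rows, so rows that do not move let the fingers close. It gives the time, the measured TCP pose, the force and the opening at its end, in the units of the state.
- env.read_state(): the state, without advancing time (a new reading comes with each control period).
- optics.get_image(name): name is "side" or "top"; returns a dict with "pixels" (480x640x3 uint8, blue, green, red), "range_z" (480x640 float32, m along the optical axis (not along the pixel's ray), 0 where there is no reading), "fx", "fy", "cx", "cy" (pixels), "world_to_cam" (4x4, takes a point from world to camera coordinates). Camera axes: x right, y up, looking along -z (the intrinsics and any distortion apply to the point x, -y, -z); pixel columns grow to the right and rows downward; lengths in m; the calibration is good to about 2 mm. A picture is of the moment at which its call begins.
- env.job_done(): hands the job in, once; it reports no verdict.
The state is a dict: "time": time; "joint_positions": joint angles; "qd": joint speeds; "joint_efforts": joint torques, N m; "tcp_pos": TCP position; "ee_rot": TCP orientation; "ft_force": force on the tool from outside, world axes, zero at the start; "torque": the same for the moment, N m; "opening": finger opening in m.
Only numpy, scipy, OpenCV 4.12 (cv2) and the standard library are available. Lean on these libraries where they do the work, as an engineer would, in place of code of your own. Each camera call takes 0.05 s, during which the arm holds its last target. There are 200 camera calls.

## Task

Give the loaded tubes a quick spin in the cream microcentrifuge: press the mains rocker over to on, then push the lid down until its catch holds it shut, then press the round pulse key fully down and keep it down; finish while still holding it pressed. It is all done by pressing and pushing with the closed fingertips: do not lift the lid further, press no other key, and leave the things standing about the bench where they are.

Things in the scene. Friction and masses are not known exactly. Their poses are not given: they have to be found in the camera images.
- centrifuge: cream benchtop microcentrifuge, fixed: casing 265 deep (x) x 240 wide (y) x 133 high, lid on top. Origin: centre of its underside, on the bench, z up; casing spans x -135 to +130; -x is the front, with the control panel, roughly facing the robot. Behind the panel is the rotor well with tubes in it, under the lid
- panel: the control panel, a plane 100 long (its x, up the slope, away from the robot) x 240 wide (its y), sloping 28 degrees from level; origin at its centre on the surface, 109 above the bench; its z is the outward normal. On it: black mains rocker at the left (y +85), round pulse key at the right (y -85), between them a display with two small keys below
- mains (a joint): black mains rocker, 40 long (up the slope) x 24 wide, pivoting on its middle. 0 (start) = off: the half nearest the front stands proud, its end 14 above the panel, the far half lies level; 0.34 rad = on: near half level, 7 above the panel. Snap action: about 4 N on the outer end of the proud half takes it over, and it stays
- mains_press (a point): point on the face of the rocker's proud (near) half, 17 from the pivot and 3 from its outer end, mid-width; it moves with the rocker and sinks 6 as it goes on. Press here along the panel's inward normal; stand the fingers over the outer end rather than over the pivot
- lid (a joint): lid, a cream plate 205 wide x 164 deep x 16 thick with a low dome, hinged along its back edge. 0 rad = shut, positive = open; starts ajar, 0.65 to 0.85, and rests about there. Against its spring 2 to 3 N at the lip pushes it down; near shut a snap catch takes about 8 N; it can be pressed to -0.02 (stop), then stays caught near 0. Let go before that, it rises again
- lid_lip (a point): point on top of the lid's front lip, in the middle of its width, 12 behind the lip's front edge and 167 from the hinge line; moves with the lid. The lip is 70 wide, 26 deep and 10 thick. Shut, it is 153 above the bench
- lid_hinge (a point): on the lid's hinge line, in the middle; 135 above the bench. The lip point lies 167 towards the front and 18 above it when the lid is shut (these two turn with the lid)
- pulse (a joint): the pulse key: the only round key, grey, 30 in diameter, at the panel's right, its top 8 above the panel. 0 = up, 4.5 mm (0.0045) = fully down, moving along the panel's inward normal; the spring needs 1.5 N to start and 5 N fully down, and lifts it when let go
- pulse_top (a point): centre of the pulse key's top face; moves with the key
- start_stop (a joint): start/stop key, a grey oblong 34 wide x 17, low on the panel right of the middle (y -26); 0 = up, 0.0045 = down. Not to be pressed
- start_stop_top (a point): centre of the start/stop key's top face
- lid_release (a joint): lid release key, a grey 17 square, low on the panel left of the middle (y +30); 0 = up, 0.0045 = down. Not to be pressed
- lid_release_top (a point): centre of the lid release key's top face
- tube_rack: white microtube rack with tubes, 200 x 68 x 44, left of the machine; origin under its centre
- reagent_bottle: bottle with blue cap, 56 in diameter, 105 high, at the machine's front right corner; origin under its centre
- tip_box: box of pipette tips, 87 x 124 x 70 high, right of the machine; origin under its centre
- pipette: hand pipette lying on the bench in front of the machine, 255 long, 23 thick; origin on the bench near its middle, x along it
- marker: marker pen lying on the bench in front of the machine, 140 long, 17 thick; origin on the bench under its middle, x along it
- sample_jar: small capped jar, 60 in diameter, 65 high; origin under its centre
- cryobox: white cryo storage box, 136 x 136 x 52; origin under its centre

How it is judged:
By the outcome, as a careful person would: the job done as asked, in the order asked, and still so for the second after the job is handed in, while the arm keeps its last pose, push and grip.
It also fails if it takes over 45 s, if anything falls off the work surface, if the arm or the gripper's body presses on something with over 40 N, if the wrist force passes 120 N, or if a joint passes its speed limit or range.

## Working session

There is one attempt and no reset: what is moved stays moved. The work goes in short steps, Python scripts to look and compute and a tool call to move; the robot and the scene stay as the last step left them, time stands still between calls to the robot, and variables do not carry over. Pictures are saved under pics/ and viewed, about 8 in all and at most 12, crops included, and the job is handed in when it is done.

Besides the shell and the picture viewer there is one more tool, called after ">>>" as a command line: name --argument value ..., lists and objects as JSON in quotes. send_rows: Moves the arm, as the interface text tells. Its arguments: {"type":"object","properties":{"moves":{"type":"array","items":{"type":"object","properties":{"claw":{"type":"number"},"tx":{"type":"number"},"ty":{"type":"number"},"tz":{"type":"number"},"ax":{"type":"number"},"ay":{"type":"number"},"az":{"type":"number"}}}}},"required":["moves"]}

```bash
mkdir -p pics
cat > h.py <<'E'
import numpy as np, cv2
from bench import env, optics
def grab(n):
    d=optics.get_image(n); d['W']=np.array(d['world_to_cam']); return d
def pts(d):
    z=d['range_z']; v,u=np.mgrid[:480,:640]
    p=np.stack([(u-d['cx'])/d['fx']*z,-(v-d['cy'])/d['fy']*z,-z,np.ones_like(z)],-1)
    P=p@np.linalg.inv(d['W']).T
    P=P[...,:3]; P[z<=0]=np.nan; return P
E
python3 - <<'E'
from h import *
for n in('top','side'):
    d=grab(n); cv2.imwrite(f'pics/{n}0.png',d['pixels']); np.savez(f'{n}0.npz',P=pts(d),img=d['pixels'],W=d['W'],K=[d['fx'],d['fy'],d['cx'],d['cy']])
    print(n,np.linalg.inv(d['W']).round(3),d['fx'],d['cx'],d['cy'],[k for k in d])
print(env.read_state())
E
```

```text
top [[-0.031  0.979 -0.201  0.349]
 [-1.    -0.031  0.003  0.034]
 [-0.003  0.201  0.98   1.376]
 [ 0.     0.     0.     1.   ]] 472.53285387359847 324.04468210945214 241.94537551968875 ['pixels', 'range_z', 'fx', 'fy', 'cx', 'cy', 'world_to_cam', 'W']
side [[-0.866  0.265 -0.423  0.032]
 [-0.499 -0.473  0.726  0.978]
 [-0.008  0.84   0.542  0.846]
 [ 0.     0.     0.     1.   ]] 552.2585926375509 316.1601139239265 236.241614301241 ['pixels', 'range_z', 'fx', 'fy', 'cx', 'cy', 'world_to_cam', 'W']
{'time': 0.1, 'joint_positions': array([-1.50550720e+00,  5.28395193e-01,  1.43378645e+00,  4.08402791e-07,
        1.18138981e+00, -1.78494461e-01]), 'qd': array([-0.00244393, -0.00298609, -0.00358063, -0.00100584,  0.00114474,
       -0.00089217]), 'joint_efforts': array([-1.62913761e-04, -4.43305528e+01, -1.78586769e+01, -1.40531038e-04,
        3.89851702e-03,  1.42419768e-05]), 'tcp_pos': array([ 0.15084919, -0.60585553,  0.23041405]), 'ee_rot': array([ 0.7018997 ,  0.08667563, -0.70182027,  0.08527866]), 'ft_force': array([-0.01455641, -0.10964931,  0.28365807]), 'torque': array([ 0.04021764, -0.0308292 ,  0.00083726]), 'opening': 0.08575235657209564}
```

View pics/top0.png

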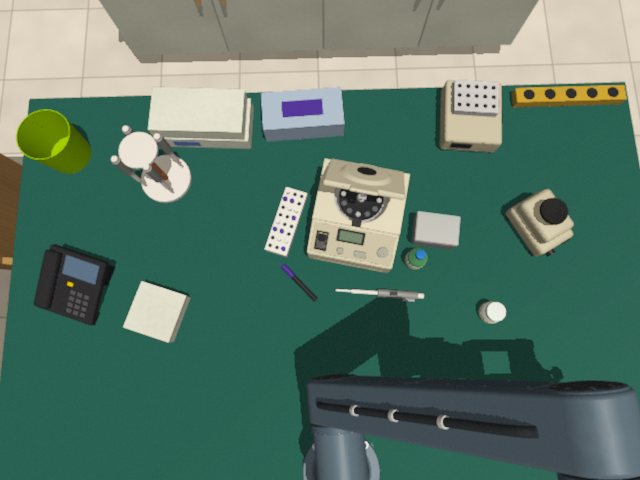

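View pics/side0.png

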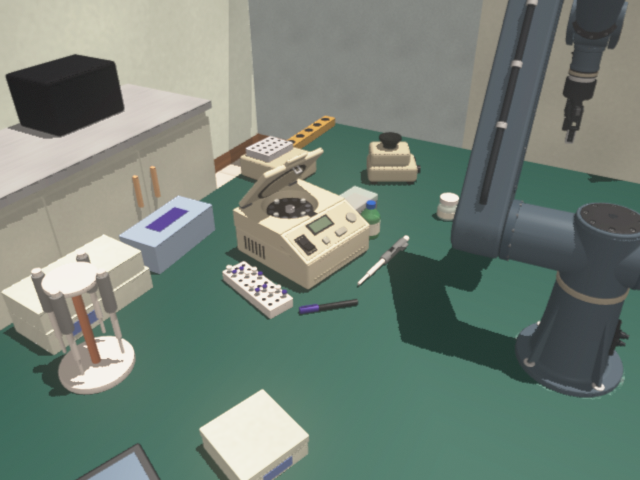

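Top view: the rocker is at about (321,240), the pulse key at (382,252), the lid at (365,180). The side view shows the rocker at (306,243) and the pulse key at (350,217). Next, depth-based measurements.

Run:
```python
from h import *
T=np.load('top0.npz');S=np.load('side0.npz')
a=cv2.resize(T['img'][155:275,300:420],None,fx=5,fy=5,interpolation=cv2.INTER_CUBIC)
cv2.imwrite('pics/crop1.png',a[:, :600])
b=cv2.resize(S['img'][140:285,225:385],None,fx=4,fy=4,interpolation=cv2.INTER_CUBIC)
cv2.imwrite('pics/crop2.png',b)
for n,D,L in(('top',T,[(321,240),(382,252),(350,238),(366,252),(332,253),(312,258),(392,266),(330,165),(400,178),(365,195),(365,180),(330,185),(400,195)]),('side',S,[(306,243),(350,217),(340,231),(327,240),(320,225)])):
  for u,v in L: print(n,u,v,D['P'][v,u].round(4))
# panel plane fit: points with normal approx 28deg slope near panel
P=T['P']; m=np.zeros(P.shape[:2],bool); m[225:268,308:400]=1
Q=P[m]; Q=Q[np.isfinite(Q).all(1)]; Q=Q[(Q[:,2]>.075)&(Q[:,2]<.15)]
best=None; rng=np.random.default_rng(0)
for _ in range(500):
    s=Q[rng.choice(len(Q),3,False)]; n=np.cross(s[1]-s[0],s[2]-s[0]); l=np.linalg.norm(n)
    if l<1e-6: continue
    n/=l; n*=np.sign(n[2])
    if abs(np.degrees(np.arccos(n[2]))-28)>4: continue
    i=abs((Q-s[0])@n)<.002
    if best is None or i.sum()>best.sum(): best=i
R=Q[best];c=R.mean(0);n=np.linalg.svd(R-c,full_matrices=False)[2][2];n*=np.sign(n[2])
print('plane',len(Q),len(R),c,n,'slope',np.degrees(np.arccos(n[2])),'yaw',np.degrees(np.arctan2(-n[1],-n[0])))
```

```text
top 321 240 [0.6138 0.0374 0.113 ]
top 382 252 [ 0.5754 -0.1273  0.1122]
top 350 238 [ 0.6152 -0.0415  0.121 ]
top 366 252 [ 0.5777 -0.0842  0.1075]
top 332 253 [0.5813 0.0081 0.0879]
top 312 258 [0.5835 0.0659 0.0031]
top 392 266 [ 0.5401 -0.1559  0.0861]
top 330 165 [0.7985 0.0075 0.1936]
top 400 178 [ 0.756  -0.1747  0.1953]
top 365 195 [ 0.6968 -0.0758  0.2464]
top 365 180 [ 0.733  -0.0769  0.2548]
top 330 185 [0.7202 0.0107 0.2625]
top 400 195 [ 0.6878 -0.1594  0.2667]
side 306 243 [0.6117 0.0329 0.1114]
side 350 217 [ 0.5731 -0.1241  0.1136]
side 340 231 [ 0.5717 -0.0667  0.1029]
side 327 240 [ 0.5823 -0.0184  0.1001]
side 320 225 [ 0.6163 -0.0435  0.1198]
plane 3268 1449 [ 0.6008876  -0.05459497  0.11189201] [-0.46734282  0.10246031  0.87811877] slope 28.583742315123466 yaw -12.365885176886742
```

View pics/crop1.png

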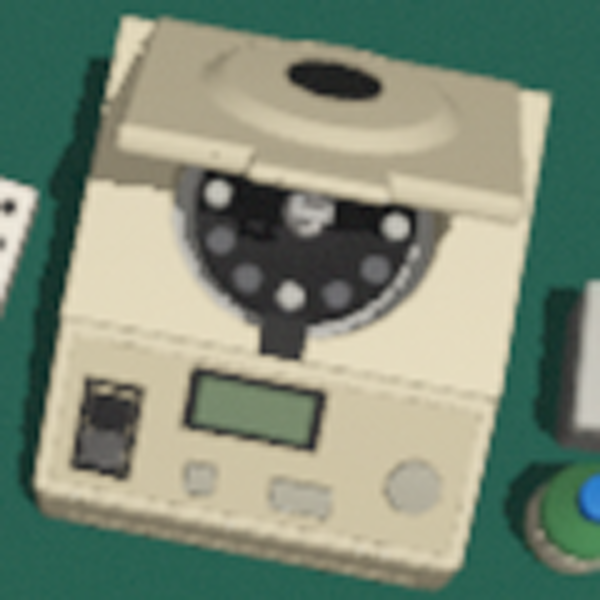

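View pics/crop2.png

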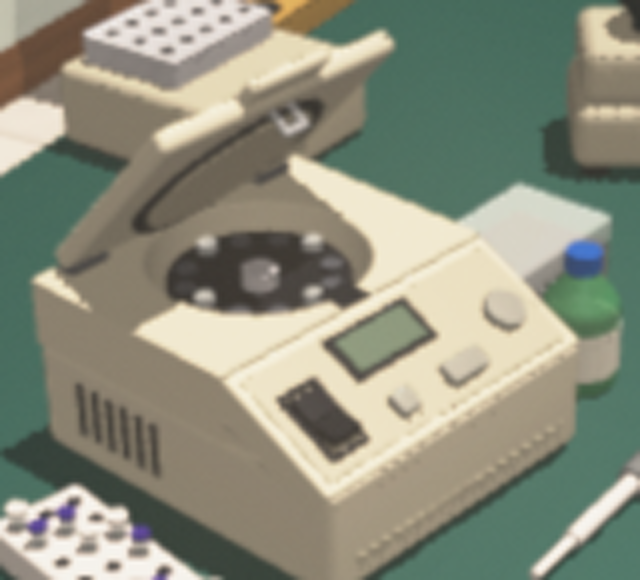

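```bash
cat >> h.py <<'E'
from scipy.spatial.transform import Rotation as Ro
def geo(yaw,sl=28):
    y,s=np.radians([yaw,sl]); c=np.array([np.cos(y),np.sin(y),0]); z=np.array([0,0,1.])
    return np.stack([c*np.cos(s)+z*np.sin(s), np.array([-np.sin(y),np.cos(y),0]), -c*np.sin(s)+z*np.cos(s)],1)
def ray(D,u,v):
    fx,fy,cx,cy=D['K']; M=np.linalg.inv(D['W']); return M[:3,3], M[:3,:3]@np.array([(u-cx)/fx,-(v-cy)/fy,-1])
def onplane(D,u,v,p,n):
    o,d=ray(D,u,v); return o+d*(((p-o)@n)/(d@n))
E
python3 - <<'E'
from h import *
T=np.load('top0.npz');S=np.load('side0.npz')
A=geo(-12.5); 
def rob(P):  # median offset of panel along n, both
    d=P@A[:,2]; return d
for nm,D,box in(('top',T,(225,268,308,400)),('side',S,(205,265,290,372))):
    P=D['P'];r0,r1,c0,c1=box
    Q=P[r0:r1,c0:c1].reshape(-1,3); d=Q@A[:,2]; h,e=np.histogram(d[np.isfinite(d)],np.arange(-.4,.1,.001)); k=h.argmax(); off=d[(d>e[k]-.002)&(d<e[k]+.003)].mean()
    print(nm,'panel off',off)
    g=D['img'].max(2); m=np.zeros(g.shape,np.uint8); 
    # rocker dark comp
    m[r0:r1,c0:c1]=(g[r0:r1,c0:c1]<95)*255
    n,l,s,c=cv2.connectedComponentsWithStats(m)
    for i in range(1,n):
        if s[i,4]>60:
            p=onplane(D,*c[i],A[:,2]*(off+.005),A[:,2]); print(' dark',s[i],c[i].round(1),p.round(4),'panel',(A.T@p).round(4))
    # key greys: low saturation bright
    hsv=cv2.cvtColor(D['img'],cv2.COLOR_BGR2HSV); 
    m[:]=0; m[r0:r1,c0:c1]=((hsv[r0:r1,c0:c1,1]<35)&(g[r0:r1,c0:c1]>120))*255
    n,l,s,c=cv2.connectedComponentsWithStats(m)
    for i in range(1,n):
        if s[i,4]>15:
            p=onplane(D,*c[i],A[:,2]*(off+.008),A[:,2]); print(' grey',s[i],c[i].round(1),p.round(4),'panel',(A.T@p).round(4))
# lid
for nm,D in(('top',T),):
    P=D['P']; Q=P[160:200,320:408]; y=-12.5
    B=geo(-12.5,0); L=Q.reshape(-1,3)@B
    # section along machine x near mid, rows
    for u in (335,364,392):
        print(u,[(v,*(D['P'][v,u]@B).round(3)) for v in range(162,206,2)])
s=env.read_state();R=Ro.from_quat(s['ee_rot']);print('tool axes cols',R.as_matrix().round(3))
for t in(A,):
  for sg in(1,-1):
    for k in(0,1):
      x=-A[:,2]; yv=sg*A[:,1-k]; M=np.stack([x,yv,np.cross(x,yv)],1); print(sg,k,(Ro.from_matrix(M)*R.inv()).as_rotvec(degrees=True).round(1))
E
```

```text
top panel off -0.18331722071666706
 dark [337 229  28  16  85] [350.  235.8] [ 0.6205 -0.0414  0.1249] panel [ 0.6014  0.0939 -0.1783]
 dark [315 231  13  20 137] [320.7 240.2] [0.6134 0.0382 0.1121] panel [ 0.5741  0.1701 -0.1783]
 grey [337 248   6   6  25] [339.3 250.4] [ 0.5846 -0.0117  0.1062] panel [ 0.556   0.1151 -0.1753]
 grey [378 248  10   9  73] [382.2 252.1] [ 0.5749 -0.1275  0.1145] panel [ 5.737e-01 -1.000e-04 -1.753e-01]
 grey [354 251  12   7  55] [359.5 254.2] [ 0.5724 -0.0664  0.1062] panel [ 0.556   0.0591 -0.1753]
side panel off -0.18349010685911382
 dark [290 205  25  13 172] [301.8 210.4] [ 0.6672 -0.0409  0.1489] panel [ 0.6529  0.1045 -0.1785]
 dark [296 236  19  17 151] [305.1 244.2] [0.6115 0.0377 0.1109] panel [ 0.572   0.1692 -0.1785]
 grey [290 205   5   8  30] [291.5 208.6] [ 0.685  -0.021   0.1593] panel [ 0.6693  0.1278 -0.1755]
 grey [318 205   9   5  16] [321.8 206.3] [ 0.6385 -0.0918  0.1433] panel [ 0.6352  0.0486 -0.1755]
 grey [290 205  47  27  94] [311.8 218.5] [ 0.6365 -0.0376  0.136 ] panel [ 0.6197  0.101  -0.1755]
 grey [350 205  16   8  77
[... 3984 characters left out ...]
(190, np.float64(0.717), np.float64(0.014), np.float64(0.26)), (192, np.float64(0.71), np.float64(0.014), np.float64(0.268)), (194, np.float64(0.705), np.float64(0.013), np.float64(0.268)), (196, np.float64(0.702), np.float64(0.012), np.float64(0.261)), (198, np.float64(0.738), np.float64(-0.0), np.float64(0.133)), (200, np.float64(0.732), np.float64(-0.001), np.float64(0.134)), (202, np.float64(0.728), np.float64(-0.002), np.float64(0.131)), (204, np.float64(0.721), np.float64(-0.003), np.float64(0.135))]
tool axes cols [[-0.     0.241 -0.97 ]
 [ 0.002 -0.97  -0.241]
 [-1.    -0.002 -0.   ]]
1 0 [-38.3  -0.6 149.5]
1 1 [-20.7 -21.2  62.2]
-1 0 [  0.3 -28.2 -26. ]
-1 1 [  23.8  -23.2 -113.8]
```

>>> send_rows --moves '[{"claw":1,"tx":0.031,"ty":0.051,"tz":0.005},{"claw":1,"tx":0.031,"ty":0.051,"tz":0.005},{"claw":1,"tx":0.031,"ty":0.051},{"claw":1,"tx":0.031,"ty":0.051},{"claw":1,"tx":0.031,"ty":0.051},{"claw":1,"tx":0.031,"ty":0.051},{"claw":1,"tx":0.031,"ty":0.051},{"claw":1,"tx":0.031,"ty":0.051,"ay":-5.6,"az":-5.2},{"claw":1,"tx":0.031,"ty":0.051,"ay":-5.6,"az":-5.2},{"claw":1,"tx":0.031,"ty":0.051,"ay":-5.6,"az":-5.2},{"claw":1,"tx":0.031,"ty":0.051,"ay":-5.6,"az":-5.2},{"claw":1,"tx":0.031,"ty":0.051,"ay":-5.6,"az":-5.2}]'

```text
invalid input
```

```bash
cat > st.py <<'E'
from h import *
A=geo(-12.5);s=env.read_state();p=s['tcp_pos'];R=Ro.from_quat(s['ee_rot'])
x=-A[:,2];y=-A[:,1];M=np.stack([x,y,np.cross(x,y)],1)
print('t',s['time'],'p',p.round(4),'panel',(A.T@p).round(4),'B',(geo(-12.5,0).T@p).round(4),'drot',(Ro.from_matrix(M)*R.inv()).as_rotvec(degrees=True).round(1))
print('F',s['ft_force'].round(2),'Fpanel',(A.T@s['ft_force']).round(2),'open',s['opening'])
for n,q in(('mains',(.556,.1697,-.1703)),('pulse',(.5737,0,-.1753))):
    q=A@np.array(q); print(n,q.round(4),'d',(q-p).round(4))
L=geo(-12.5,0)@np.array([.705,.085,.271]);print('lip',L.round(4),(L-p).round(4))
E
python3 st.py
```

```text
t 0.1 p [ 0.1508 -0.6059  0.2304] panel [ 0.354  -0.5588  0.0727] B [ 0.2784 -0.5588  0.2304] drot [  0.3 -28.2 -26. ]
F [-0.01 -0.11  0.28] Fpanel [ 0.14 -0.11  0.25] open 0.08575235657209564
mains [0.5941 0.0421 0.1107] d [ 0.4432  0.648  -0.1198]
pulse [ 0.5749 -0.1274  0.1146] d [ 0.424   0.4784 -0.1159]
lip [ 0.7067 -0.0696  0.271 ] [0.5558 0.5363 0.0406]
```

>>> send_rows --moves '[{"claw":1,"tx":0.031,"ty":0.051,"tz":0.005,"ax":0,"ay":0,"az":0},{"claw":1,"tx":0.031,"ty":0.051,"tz":0.005,"ax":0,"ay":0,"az":0},{"claw":1,"tx":0.031,"ty":0.051,"tz":0,"ax":0,"ay":0,"az":0},{"claw":1,"tx":0.031,"ty":0.051,"tz":0,"ax":0,"ay":0,"az":0},{"claw":1,"tx":0.031,"ty":0.051,"tz":0,"ax":0,"ay":0,"az":0},{"claw":1,"tx":0.031,"ty":0.051,"tz":0,"ax":0,"ay":0,"az":0},{"claw":1,"tx":0.031,"ty":0.051,"tz":0,"ax":0,"ay":0,"az":0},{"claw":1,"tx":0.031,"ty":0.051,"tz":0,"ax":0,"ay":-5.6,"az":-5.2},{"claw":1,"tx":0.031,"ty":0.051,"tz":0,"ax":0,"ay":-5.6,"az":-5.2},{"claw":1,"tx":0.031,"ty":0.051,"tz":0,"ax":0,"ay":-5.6,"az":-5.2},{"claw":1,"tx":0.031,"ty":0.051,"tz":0,"ax":0,"ay":-5.6,"az":-5.2},{"claw":1,"tx":0.031,"ty":0.051,"tz":0,"ax":0,"ay":-5.6,"az":-5.2}]'

```text
time: 1.6
tcp_pos: [0.5158, -0.0033, 0.2375]
ee_rot: [0.843, -0.091, -0.527, -0.049]
ft_force: [-0.4, -1.1, -0.6]
opening: -0.0001
```

```bash
python3 st.py
```

```text
t 1.6 p [ 0.5158 -0.0033  0.2375] panel [ 0.5568  0.1085 -0.0271] B [0.5043 0.1085 0.2375] drot [ 0.4 -2.1 -0.6]
F [-0.37 -1.12 -0.55] Fpanel [-0.37 -1.17 -0.43] open -6.251405176298343e-05
mains [0.5941 0.0421 0.1107] d [ 0.0782  0.0454 -0.1269]
pulse [ 0.5749 -0.1274  0.1146] d [ 0.059  -0.1242 -0.123 ]
lip [ 0.7067 -0.0696  0.271 ] [ 0.1908 -0.0663  0.0335]
```

>>> send_rows --moves '[{"claw":1,"tx":0.022,"ty":0.016,"tz":-0.033,"ax":0.4,"ay":-2,"az":-0.6},{"claw":1,"tx":0.022,"ty":0.016,"tz":-0.033,"ax":0,"ay":0,"az":0},{"claw":1,"tx":0.021,"ty":0.016,"tz":-0.033,"ax":0,"ay":0,"az":0},{"claw":1,"tx":0,"ty":0,"tz":0,"ax":0,"ay":0,"az":0}]'

```text
time: 2.1
tcp_pos: [0.5825, 0.0507, 0.1355]
ee_rot: [0.853, -0.09, -0.512, -0.055]
ft_force: [-0.9, 0.8, -0.2]
opening: 0.0001
```

```bash
python3 st.py
python3 - <<'E'
from h import *
a=grab('side')['pixels'][160:290,225:395];b=grab('top')['pixels'][155:285,290:430]
f=lambda i:cv2.resize(i,(400,int(400*i.shape[0]/i.shape[1])),interpolation=cv2.INTER_CUBIC)
a,b=f(a),f(b);h=min(len(a),len(b));cv2.imwrite('pics/m1.png',np.hstack([a[:h],b[:h]]))
E
```

```text
t 2.1 p [0.5825 0.0507 0.1355] panel [ 0.556   0.1756 -0.1422] B [0.5577 0.1756 0.1355] drot [-0.1  0.1 -0.5]
F [-0.92  0.8  -0.16] Fpanel [-1.02  0.58  0.36] open 6.355705649002573e-05
mains [0.5941 0.0421 0.1107] d [ 0.0116 -0.0086 -0.0248]
pulse [ 0.5749 -0.1274  0.1146] d [-0.0076 -0.1782 -0.0209]
lip [ 0.7067 -0.0696  0.271 ] [ 0.1242 -0.1204  0.1355]
```

View pics/m1.png

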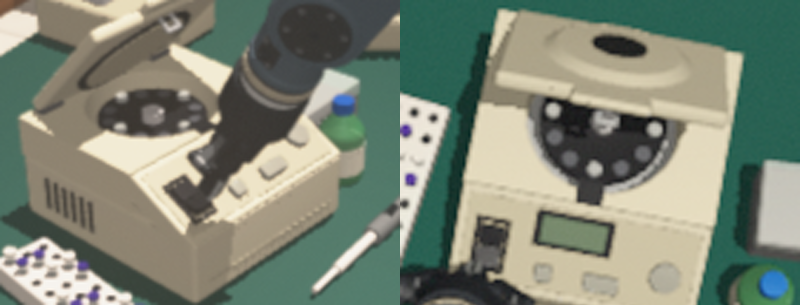

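>>> send_rows --moves '[{"claw":1,"tx":-0.0013,"ty":-0.0059,"tz":0,"ax":0,"ay":0,"az":0},{"claw":1,"tx":0.0046,"ty":-0.001,"tz":-0.0088,"ax":0,"ay":0,"az":0},{"claw":1,"tx":0.0046,"ty":-0.001,"tz":-0.0088,"ax":0,"ay":0,"az":0},{"claw":1,"tx":0,"ty":0,"tz":0,"ax":0,"ay":0,"az":0}]'

```text
time: 2.7
tcp_pos: [0.5904, 0.0391, 0.1251]
ee_rot: [0.855, -0.092, -0.507, -0.056]
ft_force: [0.1, 0.5, -0.4]
opening: -0.0002
```

```bash
python3 st.py
```

```text
t 2.7 p [0.5904 0.0391 0.1251] panel [ 0.5602  0.166  -0.1562] B [0.568  0.166  0.1251] drot [-0.   0.7 -0.1]
F [ 0.14  0.51 -0.43] Fpanel [-0.18  0.52 -0.39] open -0.00022112240213127256
mains [0.5941 0.0421 0.1107] d [ 0.0036  0.003  -0.0144]
pulse [ 0.5749 -0.1274  0.1146] d [-0.0155 -0.1666 -0.0105]
lip [ 0.7067 -0.0696  0.271 ] [ 0.1163 -0.1087  0.1459]
```

>>> send_rows --moves '[{"claw":1,"tx":-0.0034,"ty":0.0045,"tz":-0.0023,"ax":0,"ay":0,"az":0},{"claw":1,"tx":0.0023,"ty":-0.0005,"tz":-0.0044,"ax":0,"ay":0,"az":0},{"claw":1,"tx":0.0023,"ty":-0.0005,"tz":-0.0044,"ax":0,"ay":0,"az":0},{"claw":1,"tx":0,"ty":0,"tz":0,"ax":0,"ay":0,"az":0}]'

```text
time: 3.2
tcp_pos: [0.5926, 0.0415, 0.1159]
ee_rot: [0.856, -0.093, -0.505, -0.057]
ft_force: [-0.2, -0.1, -1.0]
opening: 0.0001
```

```bash
python3 st.py
```

```text
t 3.2 p [0.5926 0.0415 0.1159] panel [ 0.5573  0.1688 -0.165 ] B [0.5696 0.1688 0.1159] drot [ 0.   0.9 -0. ]
F [-0.18 -0.11 -0.99] Fpanel [-0.6  -0.15 -0.81] open 8.831757430226124e-05
mains [0.5941 0.0421 0.1107] d [ 0.0015  0.0006 -0.0053]
pulse [ 0.5749 -0.1274  0.1146] d [-0.0177 -0.169  -0.0014]
lip [ 0.7067 -0.0696  0.271 ] [ 0.1141 -0.1111  0.1551]
```

>>> send_rows --moves '[{"claw":1,"tx":0.0005,"ty":0,"tz":-0.0032,"ax":0,"ay":0,"az":0},{"claw":1,"tx":0.001,"ty":-0.0002,"tz":-0.003,"ax":0,"ay":0,"az":0},{"claw":1,"tx":0.0014,"ty":-0.0003,"tz":-0.0026,"ax":0,"ay":0,"az":0}]'

```text
time: 3.58
tcp_pos: [0.5948, 0.0409, 0.1077]
ee_rot: [0.856, -0.093, -0.505, -0.057]
ft_force: [-4.0, 1.2, 1.0]
opening: 0.0001
```

```bash
python3 st.py
```

```text
t 3.575 p [0.5948 0.0409 0.1077] panel [ 0.5555  0.1686 -0.1734] B [0.5718 0.1686 0.1077] drot [0.  0.9 0. ]
F [-4.04  1.17  1.01] Fpanel [-3.23  0.26  2.87] open 8.663151096669204e-05
mains [0.5941 0.0421 0.1107] d [-0.0007  0.0013  0.003 ]
pulse [ 0.5749 -0.1274  0.1146] d [-0.0199 -0.1683  0.0069]
lip [ 0.7067 -0.0696  0.271 ] [ 0.1119 -0.1105  0.1633]
```

>>> send_rows --moves '[{"claw":1,"tx":0.0014,"ty":-0.0003,"tz":-0.0026,"ax":0,"ay":0,"az":0},{"claw":1,"tx":0.0014,"ty":-0.0003,"tz":-0.0026,"ax":0,"ay":0,"az":0}]'

```text
time: 3.82
tcp_pos: [0.5971, 0.0404, 0.1037]
ee_rot: [0.856, -0.093, -0.505, -0.057]
ft_force: [-18.6, 2.2, 33.3]
opening: 0.0002
```

```bash
python3 st.py
```

```text
t 3.825 p [0.5971 0.0404 0.1037] panel [ 0.5556  0.1687 -0.178 ] B [0.5742 0.1687 0.1037] drot [0. 1. 0.]
F [-18.61   2.21  33.35] Fpanel [-0.81 -1.87 38.2 ] open 0.00020508042154125243
mains [0.5941 0.0421 0.1107] d [-0.003   0.0017  0.007 ]
pulse [ 0.5749 -0.1274  0.1146] d [-0.0222 -0.1679  0.0109]
lip [ 0.7067 -0.0696  0.271 ] [ 0.1096 -0.11    0.1673]
```

>>> send_rows --moves '[{"claw":1,"tx":-0.009,"ty":0.002,"tz":0.018,"ax":0,"ay":0,"az":0},{"claw":1,"tx":-0.018,"ty":0.003,"tz":0.035,"ax":0,"ay":0,"az":0},{"claw":1,"tx":0,"ty":-0.02,"tz":0.055,"ax":0,"ay":0,"az":0},{"claw":1,"tx":0,"ty":-0.02,"tz":0.055,"ax":0,"ay":0,"az":0},{"claw":1,"tx":0,"ty":-0.02,"tz":0.045,"ax":0,"ay":0,"az":0},{"claw":1,"tx":0.03,"ty":-0.02,"tz":0,"ax":0,"ay":0,"az":0},{"claw":1,"tx":0.03,"ty":-0.015,"tz":0,"ax":0,"ay":0,"az":0},{"claw":1,"tx":0,"ty":0,"tz":0,"ax":0,"ay":0,"az":0}]'

```text
time: 4.82
tcp_pos: [0.6348, -0.0537, 0.3201]
ee_rot: [0.86, -0.094, -0.499, -0.055]
ft_force: [-1.0, 0.2, 0.1]
opening: -0.0001
```

```bash
python3 st.py
python3 - <<'E'
from h import *
a=grab('side')['pixels'][140:290,225:395];b=grab('top')['pixels'][155:285,290:430]
f=lambda i:cv2.resize(i,(400,int(400*i.shape[0]/i.shape[1])),interpolation=cv2.INTER_CUBIC)
a,b=f(a),f(b);h=min(len(a),len(b));cv2.imwrite('pics/m2.png',np.hstack([a[:h],b[:h]]))
E
```

```text
t 4.825 p [ 0.6348 -0.0537  0.3201] panel [ 0.7078  0.085  -0.0138] B [0.6314 0.085  0.3201] drot [0.4 1.7 0. ]
F [-0.97  0.17  0.09] Fpanel [-0.82 -0.04  0.54] open -0.00014754781349824223
mains [0.5941 0.0421 0.1107] d [-0.0407  0.0958 -0.2095]
pulse [ 0.5749 -0.1274  0.1146] d [-0.0599 -0.0738 -0.2056]
lip [ 0.7067 -0.0696  0.271 ] [ 0.0719 -0.0159 -0.0491]
```

View pics/m2.png

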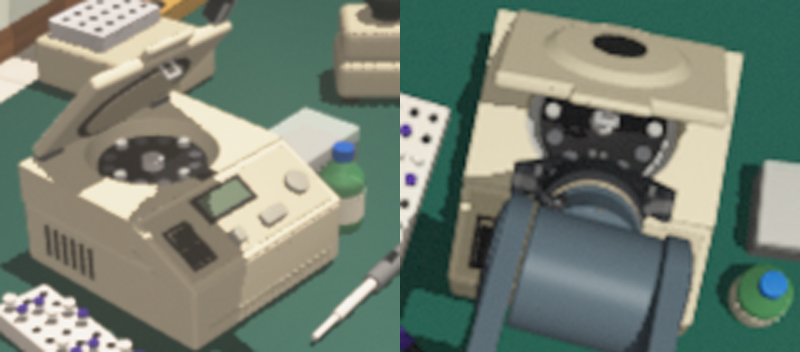

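>>> send_rows --moves '[{"claw":1,"tx":0.03,"ty":-0.0067,"tz":0,"ax":0,"ay":1.5,"az":0},{"claw":1,"tx":0.028,"ty":-0.0062,"tz":-0.008,"ax":0,"ay":0,"az":0},{"claw":1,"tx":0,"ty":0,"tz":0,"ax":0,"ay":0,"az":0}]'

```text
time: 5.3
tcp_pos: [0.6865, -0.0625, 0.3078]
ee_rot: [0.85, -0.093, -0.516, -0.054]
ft_force: [-0.5, -0.1, 0.3]
opening: -0.0002
```

```bash
python3 st.py
```

```text
t 5.3 p [ 0.6865 -0.0625  0.3078] panel [ 0.7483  0.0876 -0.0492] B [0.6838 0.0876 0.3078] drot [ 0.2 -0.6 -0.1]
F [-0.49 -0.1   0.27] Fpanel [-0.28 -0.2   0.45] open -0.0002086184508842812
mains [0.5941 0.0421 0.1107] d [-0.0925  0.1046 -0.1972]
pulse [ 0.5749 -0.1274  0.1146] d [-0.1117 -0.065  -0.1933]
lip [ 0.7067 -0.0696  0.271 ] [ 0.0201 -0.0071 -0.0368]
```

>>> send_rows --moves '[{"claw":1,"tx":0.0085,"ty":-0.0025,"tz":-0.012,"ax":0,"ay":0,"az":0},{"claw":1,"tx":0.0085,"ty":-0.0025,"tz":-0.012,"ax":0,"ay":0,"az":0},{"claw":1,"tx":0.003,"ty":-0.001,"tz":-0.006,"ax":0,"ay":0,"az":0}]'

```text
time: 5.68
tcp_pos: [0.7031, -0.0663, 0.2814]
ee_rot: [0.85, -0.092, -0.517, -0.053]
ft_force: [-38.5, 6.5, 53.6]
opening: -0.0001
```

```bash
python3 st.py
```

```text
t 5.675 p [ 0.7031 -0.0663  0.2814] panel [ 0.7509  0.0874 -0.0806] B [0.7008 0.0874 0.2814] drot [ 0.2 -0.6 -0.3]
F [-38.46   6.54  53.61] Fpanel [-9.24 -1.94 65.63] open -0.00011706266749009337
mains [0.5941 0.0421 0.1107] d [-0.109   0.1085 -0.1707]
pulse [ 0.5749 -0.1274  0.1146] d [-0.1282 -0.0611 -0.1668]
lip [ 0.7067 -0.0696  0.271 ] [ 0.0036 -0.0033 -0.0104]
```

>>> send_rows --moves '[{"claw":1,"tx":-0.01,"ty":0.002,"tz":0.016,"ax":0,"ay":0,"az":0},{"claw":1,"tx":-0.018,"ty":0.003,"tz":0.03,"ax":0,"ay":0,"az":0},{"claw":1,"tx":0,"ty":0,"tz":0.025,"ax":1.9,"ay":8.4,"az":0},{"claw":1,"tx":0,"ty":0,"tz":0,"ax":1.9,"ay":8.4,"az":0},{"claw":1,"tx":0,"ty":0,"tz":0,"ax":1.9,"ay":8.4,"az":0},{"claw":1,"tx":0,"ty":0,"tz":0,"ax":1.9,"ay":8.4,"az":0},{"claw":1,"tx":0,"ty":0,"tz":0,"ax":1.9,"ay":8.4,"az":0},{"claw":1,"tx":0,"ty":0,"tz":0,"ax":0,"ay":0,"az":0}]'

```text
time: 6.68
tcp_pos: [0.6668, -0.0588, 0.3464]
ee_rot: [-0.59, 0.061, 0.801, 0.086]
ft_force: [0.2, 0.2, -0.5]
opening: -0.0
```

```bash
python3 st.py
python3 - <<'E'
from h import *
d=grab('side');t=grab('top')
cv2.imwrite('pics/m3.png',cv2.resize(d['pixels'][60:290,200:480],None,fx=2.5,fy=2.5,interpolation=cv2.INTER_CUBIC))
B=geo(-12.5,0);Q=(pts(t)@B)
for u in(318,330,345,364,392): print(u,[tuple(map(float,Q[v,u].round(3))) for v in range(162,202,5)])
E
```

```text
t 6.675 p [ 0.6668 -0.0588  0.3464] panel [ 0.7486  0.0869 -0.0057] B [0.6637 0.0869 0.3464] drot [ -9.8 -44.2  -0.4]
F [ 0.23  0.2  -0.5 ] Fpanel [-0.08  0.24 -0.53] open -1.5446569940651627e-05
mains [0.5941 0.0421 0.1107] d [-0.0727  0.101  -0.2357]
pulse [ 0.5749 -0.1274  0.1146] d [-0.0919 -0.0686 -0.2318]
lip [ 0.7067 -0.0696  0.271 ] [ 0.0399 -0.0108 -0.0754]
318 [(0.853, 0.23, 0.002), (0.839, 0.227, -0.005), (0.821, 0.224, 0.003), (0.806, 0.221, -0.0), (0.79, 0.218, 0.001), (0.772, 0.214, 0.007), (0.718, 0.202, 0.131), (0.704, 0.199, 0.133)]
330 [(0.796, 0.183, 0.169), (0.768, 0.178, 0.207), (0.746, 0.174, 0.23), (0.725, 0.171, 0.251), (0.707, 0.168, 0.266), (0.737, 0.172, 0.135), (0.723, 0.169, 0.135), (0.709, 0.167, 0.135)]
345 [(0.614, 0.129, 0.654), (0.605, 0.128, 0.656), (0.592, 0.126, 0.669), (0.583, 0.124, 0.672), (0.572, 0.123, 0.678), (0.562, 0.121, 0.685), (0.552, 0.12, 0.692), (0.543, 0.118, 0.698)]
364 [(0.612, 0.099, 0.673), (0.604, 0.098, 0.674), (0.593, 0.097, 0.682), (0.586, 0.095, 0.679), (0.576, 0.094, 0.684), (0.566, 0.093, 0.689), (0.557, 0.091, 0.693), (0.548, 0.09, 0.697)]
392 [(0.624, 0.056, 0.665), (0.618, 0.054, 0.659), (0.609, 0.052, 0.66), (0.599, 0.051, 0.664), (0.594, 0.05, 0.657), (0.589, 0.048, 0.648), (0.583, 0.045, 0.639), (0.701, 0.011, 0.254)]
```

View pics/m3.png

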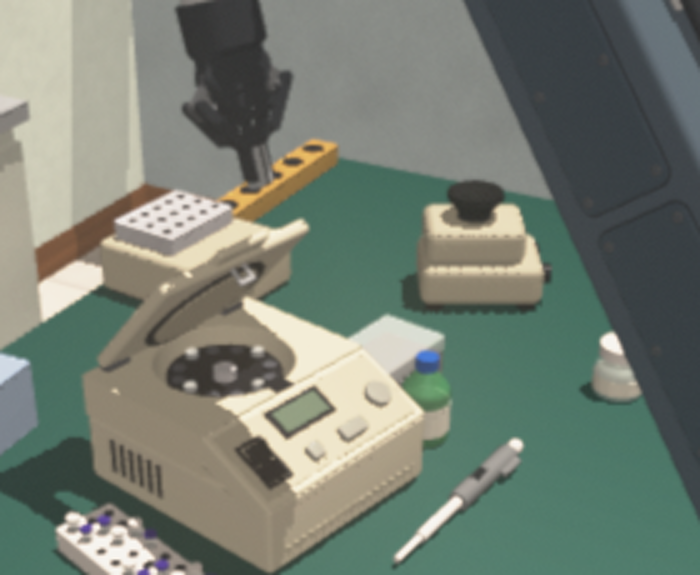

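The lid was unmoved: I had touched the lip's front edge, while its top faces up and back. I'm re-approaching from above and behind the lip with the tool tilted the other way.

>>> send_rows --moves '[{"claw":1,"tx":0.035,"ty":-0.0082,"tz":0,"ax":0,"ay":0,"az":0},{"claw":1,"tx":0.034,"ty":-0.0082,"tz":0,"ax":0,"ay":0,"az":0},{"claw":1,"tx":0,"ty":0,"tz":-0.02,"ax":0,"ay":0,"az":0},{"claw":1,"tx":0,"ty":0,"tz":-0.015,"ax":0,"ay":0,"az":0},{"claw":1,"tx":0,"ty":0,"tz":0,"ax":0,"ay":0,"az":0}]'

```text
time: 7.4
tcp_pos: [0.7318, -0.0727, 0.319]
ee_rot: [-0.595, 0.061, 0.797, 0.085]
ft_force: [-0.6, -1.1, -1.0]
opening: 0.0003
```

```bash
python3 st.py
```

```text
t 7.4 p [ 0.7318 -0.0727  0.319 ] panel [ 0.7945  0.0874 -0.0612] B [0.7302 0.0874 0.319 ] drot [ -9.6 -43.5  -0.6]
F [-0.58 -1.12 -1.04] Fpanel [-0.77 -1.22 -0.77] open 0.00029717078215627375
mains [0.5941 0.0421 0.1107] d [-0.1377  0.1149 -0.2083]
pulse [ 0.5749 -0.1274  0.1146] d [-0.1569 -0.0547 -0.2044]
lip [ 0.7067 -0.0696  0.271 ] [-0.0251  0.0031 -0.048 ]
```

>>> send_rows --moves '[{"claw":1,"tx":-0.002,"ty":0,"tz":-0.017,"ax":0,"ay":0,"az":0},{"claw":1,"tx":-0.002,"ty":0,"tz":-0.015,"ax":0,"ay":0,"az":0},{"claw":1,"tx":-0.005,"ty":0.001,"tz":-0.006,"ax":0,"ay":0,"az":0},{"claw":1,"tx":-0.005,"ty":0.001,"tz":-0.006,"ax":0,"ay":0,"az":0}]'

```text
time: 7.9
tcp_pos: [0.717, -0.0702, 0.2787]
ee_rot: [-0.598, 0.062, 0.795, 0.084]
ft_force: [-0.3, -0.2, -0.2]
opening: 0.0002
```

```bash
python3 st.py
```

```text
t 7.9 p [ 0.717  -0.0702  0.2787] panel [ 0.7623  0.0866 -0.0897] B [0.7152 0.0866 0.2787] drot [ -9.5 -43.1  -0.6]
F [-0.3  -0.22 -0.23] Fpanel [-0.33 -0.28 -0.09] open 0.00023842069990888623
mains [0.5941 0.0421 0.1107] d [-0.1229  0.1124 -0.168 ]
pulse [ 0.5749 -0.1274  0.1146] d [-0.1421 -0.0572 -0.1641]
lip [ 0.7067 -0.0696  0.271 ] [-0.0103  0.0006 -0.0077]
```

>>> send_rows --moves '[{"claw":1,"tx":-0.01,"ty":0.002,"tz":-0.01,"ax":0,"ay":0,"az":0},{"claw":1,"tx":-0.01,"ty":0.002,"tz":-0.01,"ax":0,"ay":0,"az":0},{"claw":1,"tx":-0.009,"ty":0.002,"tz":-0.01,"ax":0,"ay":0,"az":0}]'

```text
time: 8.28
tcp_pos: [0.6877, -0.0641, 0.2503]
ee_rot: [-0.6, 0.062, 0.793, 0.084]
ft_force: [0.1, -0.0, 0.4]
opening: -0.0003
```

```bash
python3 st.py
```

```text
t 8.275 p [ 0.6877 -0.0641  0.2503] panel [ 0.7226  0.0863 -0.1007] B [0.6853 0.0863 0.2503] drot [ -9.4 -42.8  -0.6]
F [ 0.06 -0.02  0.39] Fpanel [ 0.24 -0.01  0.31] open -0.00033793658754073736
mains [0.5941 0.0421 0.1107] d [-0.0937  0.1062 -0.1396]
pulse [ 0.5749 -0.1274  0.1146] d [-0.1128 -0.0634 -0.1357]
lip [ 0.7067 -0.0696  0.271 ] [ 0.019  -0.0055  0.0207]
```

Run:
```python
from h import *
d=grab('side');t=grab('top')
cv2.imwrite('pics/m4.png',cv2.resize(d['pixels'][60:290,200:480],None,fx=2.5,fy=2.5,interpolation=cv2.INTER_CUBIC))
B=geo(-12.5,0);Q=(pts(t)@B)
for u in(325,330,335): print(u,[tuple(map(float,Q[v,u].round(3))) for v in range(162,215,4)])
```

```text
325 [(0.807, 0.199, 0.133), (0.795, 0.197, 0.134), (0.782, 0.194, 0.138), (0.773, 0.193, 0.131), (0.759, 0.19, 0.139), (0.72, 0.183, 0.222), (0.705, 0.18, 0.235), (0.691, 0.177, 0.245), (0.683, 0.176, 0.239), (0.704, 0.18, 0.136), (0.692, 0.177, 0.136), (0.682, 0.175, 0.134), (0.529, 0.146, 0.657), (0.522, 0.145, 0.659)]
330 [(0.8, 0.184, 0.157), (0.782, 0.181, 0.176), (0.767, 0.178, 0.186), (0.75, 0.175, 0.203), (0.737, 0.173, 0.21), (0.724, 0.17, 0.217), (0.709, 0.168, 0.229), (0.696, 0.165, 0.237), (0.684, 0.163, 0.242), (0.707, 0.166, 0.133), (0.557, 0.143, 0.607), (0.54, 0.14, 0.643), (0.532, 0.138, 0.65), (0.523, 0.137, 0.658)]
335 [(0.803, 0.171, 0.156), (0.628, 0.147, 0.591), (0.621, 0.146, 0.59), (0.616, 0.145, 0.585), (0.611, 0.144, 0.578), (0.606, 0.142, 0.571), (0.603, 0.142, 0.557), (0.586, 0.139, 0.588), (0.569, 0.137, 0.619), (0.558, 0.135, 0.632), (0.549, 0.133, 0.643), (0.54, 0.132, 0.651), (0.531, 0.13, 0.659), (0.524, 0.129, 0.663)]
```

View pics/m4.png

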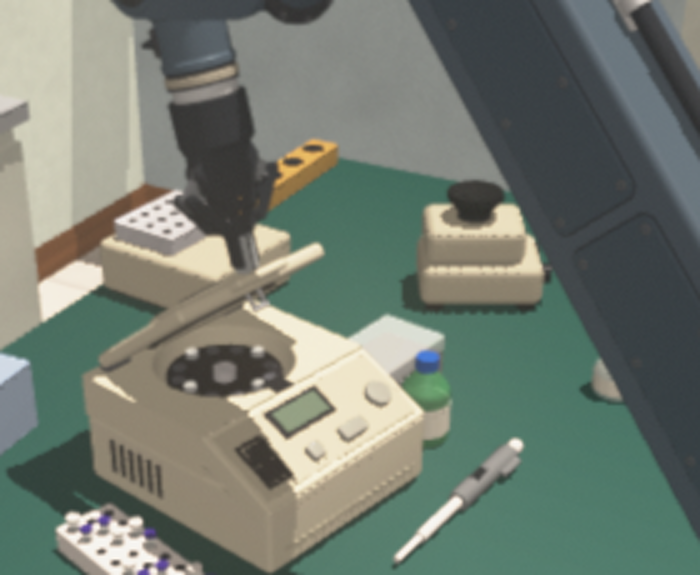

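>>> send_rows --moves '[{"claw":1,"tx":-0.01,"ty":0.002,"tz":-0.01,"ax":-0.4,"ay":-2,"az":0},{"claw":1,"tx":-0.01,"ty":0.002,"tz":-0.01,"ax":-0.4,"ay":-2,"az":0},{"claw":1,"tx":-0.006,"ty":0.001,"tz":-0.011,"ax":-0.4,"ay":-2,"az":0},{"claw":1,"tx":-0.006,"ty":0.001,"tz":-0.011,"ax":-0.4,"ay":-2,"az":0}]'

```text
time: 8.88
tcp_pos: [0.6591, -0.0586, 0.2108]
ee_rot: [-0.66, 0.067, 0.744, 0.079]
ft_force: [1.1, 0.3, 1.1]
opening: -0.0004
```

```bash
python3 st.py
```

```text
t 8.875 p [ 0.6591 -0.0586  0.2108] panel [ 0.6784  0.0854 -0.1219] B [0.6562 0.0854 0.2108] drot [ -7.6 -34.   -0.6]
F [1.1  0.33 1.09] Fpanel [1.4  0.56 0.49] open -0.00035758791937735574
mains [0.5941 0.0421 0.1107] d [-0.0651  0.1007 -0.1002]
pulse [ 0.5749 -0.1274  0.1146] d [-0.0842 -0.0688 -0.0963]
lip [ 0.7067 -0.0696  0.271 ] [ 0.0476 -0.011   0.0602]
```

>>> send_rows --moves '[{"claw":1,"tx":-0.006,"ty":0.001,"tz":-0.011,"ax":-0.3,"ay":-1.5,"az":0},{"claw":1,"tx":-0.006,"ty":0.001,"tz":-0.011,"ax":-0.3,"ay":-1.5,"az":0},{"claw":1,"tx":-0.004,"ty":0.001,"tz":-0.01,"ax":-0.3,"ay":-1.5,"az":0},{"claw":1,"tx":-0.003,"ty":0.001,"tz":-0.008,"ax":-0.2,"ay":-1,"az":0}]'

```text
time: 9.38
tcp_pos: [0.6454, -0.0557, 0.1755]
ee_rot: [-0.703, 0.071, 0.704, 0.076]
ft_force: [-0.4, -0.3, 2.0]
opening: 0.0001
```

```bash
python3 st.py
```

```text
t 9.375 p [ 0.6454 -0.0557  0.1755] panel [ 0.6494  0.0853 -0.1465] B [0.6421 0.0853 0.1755] drot [ -6.3 -27.4  -0.7]
F [-0.38 -0.29  1.99] Fpanel [ 0.66 -0.36  1.9 ] open 9.734450274625635e-05
mains [0.5941 0.0421 0.1107] d [-0.0513  0.0978 -0.0648]
pulse [ 0.5749 -0.1274  0.1146] d [-0.0705 -0.0717 -0.0609]
lip [ 0.7067 -0.0696  0.271 ] [ 0.0613 -0.0139  0.0955]
```

>>> send_rows --moves '[{"claw":1,"tx":-0.003,"ty":0.001,"tz":-0.006,"ax":0,"ay":0,"az":0},{"claw":1,"tx":-0.002,"ty":0,"tz":-0.005,"ax":0,"ay":0,"az":0},{"claw":1,"tx":-0.001,"ty":0,"tz":-0.004,"ax":0,"ay":0,"az":0},{"claw":1,"tx":0,"ty":0,"tz":-0.003,"ax":0,"ay":0,"az":0}]'

```text
time: 9.88
tcp_pos: [0.6421, -0.0549, 0.1612]
ee_rot: [0.705, -0.071, -0.701, -0.076]
ft_force: [-2.1, 0.1, 2.2]
opening: 0.0002
```

```bash
python3 st.py
```

```text
t 9.875 p [ 0.6421 -0.0549  0.1612] panel [ 0.6397  0.0854 -0.1575] B [0.6387 0.0854 0.1612] drot [ -6.2 -27.   -0.7]
F [-2.06  0.14  2.23] Fpanel [-0.75 -0.31  2.93] open 0.00018498925310632435
mains [0.5941 0.0421 0.1107] d [-0.048   0.097  -0.0506]
pulse [ 0.5749 -0.1274  0.1146] d [-0.0672 -0.0726 -0.0467]
lip [ 0.7067 -0.0696  0.271 ] [ 0.0646 -0.0147  0.1098]
```

>>> send_rows --moves '[{"claw":1,"tx":0,"ty":0,"tz":-0.0035,"ax":0,"ay":0,"az":0},{"claw":1,"tx":0,"ty":0,"tz":-0.003,"ax":0,"ay":0,"az":0},{"claw":1,"tx":0,"ty":0,"tz":-0.003,"ax":0,"ay":0,"az":0}]'

```text
time: 10.25
tcp_pos: [0.6416, -0.0548, 0.1503]
ee_rot: [0.704, -0.071, -0.702, -0.076]
ft_force: [-1.8, 0.5, 2.7]
opening: 0.0001
```

```bash
python3 st.py
```

```text
t 10.25 p [ 0.6416 -0.0548  0.1503] panel [ 0.6341  0.0854 -0.1669] B [0.6382 0.0854 0.1503] drot [ -6.3 -27.2  -0.7]
F [-1.79  0.48  2.72] Fpanel [-0.36  0.08  3.27] open 0.00010543669503474018
mains [0.5941 0.0421 0.1107] d [-0.0475  0.0969 -0.0397]
pulse [ 0.5749 -0.1274  0.1146] d [-0.0667 -0.0727 -0.0358]
lip [ 0.7067 -0.0696  0.271 ] [ 0.0651 -0.0148  0.1207]
```

Not yet at the stop; continue in small steps.

>>> send_rows --moves '[{"claw":1,"tx":0,"ty":0,"tz":-0.0025,"ax":0,"ay":0,"az":0},{"claw":1,"tx":0,"ty":0,"tz":-0.0025,"ax":0,"ay":0,"az":0}]'

```text
time: 10.5
tcp_pos: [0.6416, -0.0548, 0.1497]
ee_rot: [0.705, -0.071, -0.702, -0.075]
ft_force: [-6.5, 0.6, 16.6]
opening: 0.0003
```

```bash
python3 st.py
```

```text
t 10.5 p [ 0.6416 -0.0548  0.1497] panel [ 0.6338  0.0854 -0.1674] B [0.6382 0.0854 0.1497] drot [ -6.2 -27.1  -0.7]
F [-6.53  0.55 16.61] Fpanel [ 2.07 -0.87 17.71] open 0.000291269500652928
mains [0.5941 0.0421 0.1107] d [-0.0475  0.0969 -0.0391]
pulse [ 0.5749 -0.1274  0.1146] d [-0.0667 -0.0727 -0.0352]
lip [ 0.7067 -0.0696  0.271 ] [ 0.0651 -0.0148  0.1213]
```

>>> send_rows --moves '[{"claw":1,"tx":0,"ty":0,"tz":-0.0035,"ax":0,"ay":0,"az":0},{"claw":1,"tx":0,"ty":0,"tz":0.002,"ax":0,"ay":0,"az":0},{"claw":1,"tx":0,"ty":0,"tz":0.005,"ax":0,"ay":0,"az":0},{"claw":1,"tx":0,"ty":0,"tz":0.02,"ax":0,"ay":0,"az":0},{"claw":1,"tx":0,"ty":0,"tz":0.05,"ax":0,"ay":0,"az":0},{"claw":1,"tx":-0.03,"ty":-0.02,"tz":0.04,"ax":-1.6,"ay":-6.8,"az":-0.2},{"claw":1,"tx":-0.03,"ty":-0.03,"tz":0,"ax":-1.6,"ay":-6.8,"az":-0.2},{"claw":1,"tx":-0.03,"ty":-0.02,"tz":0,"ax":-1.6,"ay":-6.8,"az":-0.2},{"claw":1,"tx":-0.015,"ty":0,"tz":0,"ax":-1.5,"ay":-6.7,"az":-0.1},{"claw":1,"tx":0,"ty":0,"tz":0,"ax":0,"ay":0,"az":0}]'

```text
time: 11.75
tcp_pos: [0.5352, -0.1275, 0.2676]
ee_rot: [0.856, -0.097, -0.505, -0.054]
ft_force: [-0.0, -0.8, -0.4]
opening: 0.0001
```

```bash
python3 st.py
python3 - <<'E'
from h import *
d=grab('side');t=grab('top')
f=lambda i:cv2.resize(i,(400,380),interpolation=cv2.INTER_CUBIC)
cv2.imwrite('pics/m5.png',np.hstack([f(d['pixels'][140:300,215:385]),f(t['pixels'][150:280,290:427])]))
A=geo(-12.5);B=geo(-12.5,0)
for n,D in(('side',d),('top',t)):
    P=pts(D); Q=P@B; m=(abs(Q[...,1]-.085)<.09)&(Q[...,0]>.63)&(Q[...,0]<.8)&(Q[...,2]<.3)&(Q[...,2]>.1); print(n,'lid z pct',np.nanpercentile(Q[m][:,2],[5,50,95]),m.sum())
    K=P@A; h=K[...,2]+.1833
    for x0 in(-.018,-.01,0,.01,.018):
        m=(abs(K[...,1]-.1697)<.007)&(abs(K[...,0]-.573-x0)<.004)&(abs(h)<.03); print(' rocker',x0,m.sum(),np.median(h[m]) if m.any() else None)
    m=(np.hypot(K[...,0]-.5737,K[...,1])<.009)&(abs(h)<.03);print(' pulse h',np.median(h[m]) if m.any() else None)
E
```

```text
t 11.75 p [ 0.5352 -0.1275  0.2676] panel [ 0.6113 -0.0086 -0.022 ] B [ 0.5501 -0.0086  0.2676] drot [0.5 0.9 0.2]
F [-0.   -0.84 -0.38] Fpanel [-0.02 -0.82 -0.42] open 7.760769560621989e-05
mains [0.5941 0.0421 0.1107] d [ 0.0589  0.1696 -0.1569]
pulse [ 0.5749 -0.1274  0.1146] d [ 0.0397  0.     -0.153 ]
lip [ 0.7067 -0.0696  0.271 ] [0.1715 0.0579 0.0034]
side lid z pct [0.12939773 0.15352352 0.16254134] 2548
 rocker -0.018 17 0.005746141890542178
 rocker -0.01 16 0.0052298316117668775
 rocker 0 17 0.005012307686128814
 rocker 0.01 22 0.010369734290539473
 rocker 0.018 13 0.0030097453825801146
 pulse h 0.006362404791416726
top lid z pct [0.13521568 0.15714505 0.16575954] 4128
 rocker -0.018 10 0.004925203973002196
 rocker -0.01 15 0.005989274518710147
 rocker 0 13 0.0075882478535868325
 rocker 0.01 15 0.009506522606628487
 rocker 0.018 18 0.011066963975442073
 pulse h 0.007229140338321893
```

View pics/m5.png

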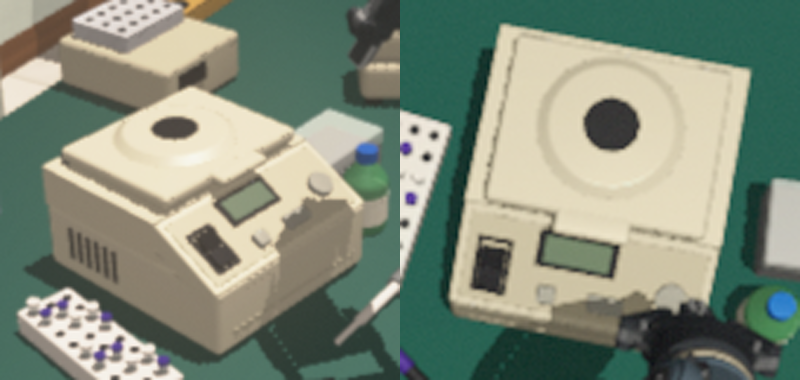

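>>> send_rows --moves '[{"claw":1,"tx":0.0065,"ty":0.0008,"tz":-0.0316,"ax":0.5,"ay":0.9,"az":0.2},{"claw":1,"tx":0.0065,"ty":0.0008,"tz":-0.0316,"ax":0,"ay":0,"az":0},{"claw":1,"tx":0.0065,"ty":0.0008,"tz":-0.0316,"ax":0,"ay":0,"az":0},{"claw":1,"tx":0.0064,"ty":0.0007,"tz":-0.0256,"ax":0,"ay":0,"az":0},{"claw":1,"tx":0,"ty":0,"tz":0,"ax":0,"ay":0,"az":0}]'

```text
time: 12.48
tcp_pos: [0.5821, -0.1308, 0.1507]
ee_rot: [0.858, -0.093, -0.503, -0.05]
ft_force: [-0.2, 0.5, 0.5]
opening: -0.0001
```

```bash
python3 st.py
```

```text
t 12.475 p [ 0.5821 -0.1308  0.1507] panel [ 0.5976 -0.0017 -0.1471] B [ 0.5966 -0.0017  0.1507] drot [ 0.7  1.2 -0.4]
F [-0.23  0.47  0.52] Fpanel [-0.05  0.41  0.61] open -7.264035853755095e-05
mains [0.5941 0.0421 0.1107] d [ 0.0119  0.173  -0.04  ]
pulse [ 0.5749 -0.1274  0.1146] d [-0.0072  0.0034 -0.0361]
lip [ 0.7067 -0.0696  0.271 ] [0.1246 0.0612 0.1203]
```

>>> send_rows --moves '[{"claw":1,"tx":-0.0105,"ty":0.0028,"tz":-0.0056,"ax":0.5,"ay":1,"az":-0.4},{"claw":1,"tx":-0.0102,"ty":0.0028,"tz":-0.0056,"ax":0,"ay":0,"az":0},{"claw":1,"tx":0,"ty":0,"tz":0,"ax":0,"ay":0,"az":0},{"claw":1,"tx":0.0046,"ty":-0.001,"tz":-0.0088,"ax":0,"ay":0,"az":0},{"claw":1,"tx":0,"ty":0,"tz":0,"ax":0,"ay":0,"az":0}]'

```text
time: 13.1
tcp_pos: [0.5702, -0.1273, 0.1356]
ee_rot: [0.855, -0.094, -0.507, -0.054]
ft_force: [-0.1, 0.6, 0.0]
opening: -0.0001
```

```bash
python3 st.py
```

```text
t 13.1 p [ 0.5702 -0.1273  0.1356] panel [ 0.5795 -0.0009 -0.1545] B [ 0.5842 -0.0009  0.1356] drot [ 0.4  0.7 -0. ]
F [-0.06  0.6   0.03] Fpanel [-0.15  0.58  0.12] open -8.843520986581775e-05
mains [0.5941 0.0421 0.1107] d [ 0.0239  0.1695 -0.0249]
pulse [ 0.5749 -0.1274  0.1146] d [ 0.0047 -0.0001 -0.021 ]
lip [ 0.7067 -0.0696  0.271 ] [0.1365 0.0577 0.1354]
```

>>> send_rows --moves '[{"claw":1,"tx":-0.0045,"ty":0.0015,"tz":-0.003,"ax":0.4,"ay":0.7,"az":0},{"claw":1,"tx":0.0023,"ty":-0.0005,"tz":-0.0044,"ax":0,"ay":0,"az":0},{"claw":1,"tx":0.0023,"ty":-0.0005,"tz":-0.0044,"ax":0,"ay":0,"az":0},{"claw":1,"tx":0.0023,"ty":-0.0005,"tz":-0.0044,"ax":0,"ay":0,"az":0},{"claw":1,"tx":0,"ty":0,"tz":0,"ax":0,"ay":0,"az":0}]'

```text
time: 13.72
tcp_pos: [0.5735, -0.1278, 0.12]
ee_rot: [0.852, -0.093, -0.511, -0.056]
ft_force: [0.2, 1.4, -0.2]
opening: 0.0001
```

```bash
python3 st.py
```

```text
t 13.725 p [ 0.5735 -0.1278  0.12  ] panel [ 0.5752 -0.0006 -0.1699] B [ 0.5876 -0.0006  0.12  ] drot [ 0.   0.1 -0. ]
F [ 0.25  1.36 -0.21] Fpanel [-0.15  1.38 -0.16] open 0.00014699556895604346
mains [0.5941 0.0421 0.1107] d [ 0.0205  0.1699 -0.0093]
pulse [ 0.5749 -0.1274  0.1146] d [ 0.0013  0.0003 -0.0054]
lip [ 0.7067 -0.0696  0.271 ] [0.1331 0.0582 0.151 ]
```

Contact is due in about 5–7 mm and full travel 4.5 mm beyond that; press in 3 mm steps.

>>> send_rows --moves '[{"claw":1,"tx":0.0012,"ty":-0.0003,"tz":-0.0028,"ax":0,"ay":0,"az":0},{"claw":1,"tx":0.0013,"ty":-0.0003,"tz":-0.0027,"ax":0,"ay":0,"az":0},{"claw":1,"tx":0.0014,"ty":-0.0003,"tz":-0.0026,"ax":0,"ay":0,"az":0}]'

```text
time: 14.1
tcp_pos: [0.5775, -0.1287, 0.1116]
ee_rot: [0.853, -0.093, -0.511, -0.056]
ft_force: [-1.7, -0.9, 3.5]
opening: -0.0001
```

```bash
python3 st.py
```

```text
t 14.1 p [ 0.5775 -0.1287  0.1116] panel [ 0.5748 -0.0006 -0.1793] B [ 0.5917 -0.0006  0.1116] drot [ 0.   0.1 -0. ]
F [-1.68 -0.95  3.5 ] Fpanel [ 0.37 -1.29  3.76] open -0.00010996955708701954
mains [0.5941 0.0421 0.1107] d [ 0.0166  0.1708 -0.0009]
pulse [ 0.5749 -0.1274  0.1146] d [-0.0026  0.0012  0.003 ]
lip [ 0.7067 -0.0696  0.271 ] [0.1292 0.0591 0.1594]
```

>>> send_rows --moves '[{"claw":1,"tx":0.0012,"ty":-0.0003,"tz":-0.0022,"ax":0,"ay":0,"az":0},{"claw":1,"tx":0.0012,"ty":-0.0003,"tz":-0.0022,"ax":0,"ay":0,"az":0}]'

```text
time: 14.35
tcp_pos: [0.5782, -0.1288, 0.1103]
ee_rot: [0.853, -0.094, -0.51, -0.055]
ft_force: [-18.3, 2.6, 31.1]
opening: 0.0001
```

```bash
python3 st.py
```

```text
t 14.35 p [ 0.5782 -0.1288  0.1103] panel [ 0.5748 -0.0006 -0.1807] B [ 0.5924 -0.0006  0.1103] drot [ 0.2  0.2 -0. ]
F [-18.29   2.61  31.06] Fpanel [-1.68 -1.41 36.07] open 5.460258615280405e-05
mains [0.5941 0.0421 0.1107] d [0.0159 0.1709 0.0004]
pulse [ 0.5749 -0.1274  0.1146] d [-0.0033  0.0013  0.0043]
lip [ 0.7067 -0.0696  0.271 ] [0.1285 0.0592 0.1607]
```

>>> send_rows --moves '[{"claw":1,"tx":0.0008,"ty":-0.0002,"tz":-0.0016,"ax":0,"ay":0,"az":0}]'

```text
time: 14.48
tcp_pos: [0.578, -0.1288, 0.1106]
ee_rot: [0.854, -0.094, -0.509, -0.055]
ft_force: [-9.8, 1.6, 14.6]
opening: 0.0001
```

```bash
python3 st.py
python3 - <<'E'
from h import *
d=grab('side')
for _ in range(4): t=grab('top')
f=lambda i:cv2.resize(i,(400,380),interpolation=cv2.INTER_CUBIC)
cv2.imwrite('pics/m6.png',np.hstack([f(d['pixels'][140:300,215:385]),f(t['pixels'][150:280,290:427])]))
E
python3 st.py
```

```text
t 14.475 p [ 0.578  -0.1288  0.1106] panel [ 0.5748 -0.0006 -0.1804] B [ 0.5922 -0.0006  0.1106] drot [0.2 0.3 0. ]
F [-9.75  1.58 14.59] Fpanel [-1.86 -0.56 17.51] open 0.00010285496199127357
mains [0.5941 0.0421 0.1107] d [1.600e-02 1.709e-01 1.000e-04]
pulse [ 0.5749 -0.1274  0.1146] d [-0.0031  0.0013  0.004 ]
lip [ 0.7067 -0.0696  0.271 ] [0.1287 0.0592 0.1604]
t 14.725 p [ 0.578  -0.1288  0.1105] panel [ 0.5748 -0.0006 -0.1804] B [ 0.5922 -0.0006  0.1105] drot [0.2 0.3 0. ]
F [-11.05   1.62  17.88] Fpanel [-1.44 -0.81 21.02] open -0.00021047177177240515
mains [0.5941 0.0421 0.1107] d [1.600e-02 1.709e-01 1.000e-04]
pulse [ 0.5749 -0.1274  0.1146] d [-0.0032  0.0014  0.004 ]
lip [ 0.7067 -0.0696  0.271 ] [0.1286 0.0592 0.1605]
```

View pics/m6.png

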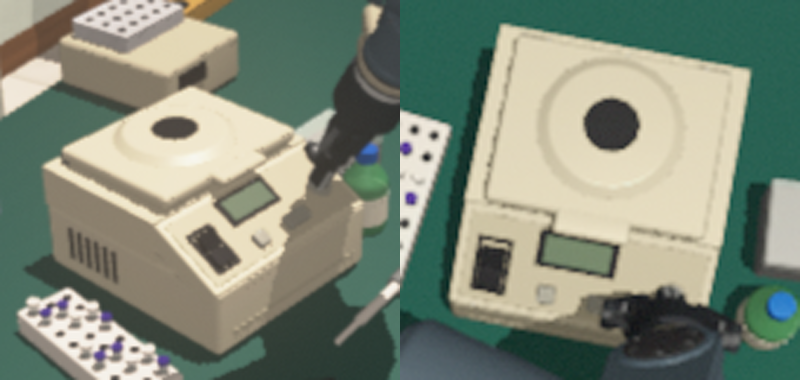

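The pulse key is held against its stop at a steady 20 N or so. The lid is shut, the rocker is on, and the bottle and rack haven't moved, so I'm handing in.

```bash
python3 -c "
from bench import env
print(env.job_done())"
```

```text
the job is handed in; nothing more can be done
None
```

I pressed the mains rocker to on, pushed the lid down until its catch held, then pressed the pulse key fully down. I handed in at about 14.7 s with the key still held.

**Last checks:**
- **Rocker:** depth readings show the near half lying level and the far half raised. In the side view the far end gave one low reading that disagreed with the top view.
- **Lid:** it reached its stop at lip height 0.150 m and stayed shut after I let go.
- **Pulse key:** it is against its stop at a steady 17–21 N, well above the 5 N needed.
- **Nearby things:** the last picture shows the bottle and tube rack where they were. The other bench items were not checked closely.

**What went wrong:** my first approach to the lid was wrong. I pressed on the front edge of the lip instead of its top, and the fingertips briefly pushed with about 66 N. The wrist limit is 120 N. I backed off, checked that the lid had not moved, and pushed it again from above and behind the lip.

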